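Power-up check of a monitor: raise the display, hold the battery cap at half turn

TASK

Give the portable monitor its power-up check: raise its display (the bar on its front edge is the handle) until it stands about 100 degrees open, leaning back a little past upright, and leave it standing so. Then take the winged battery cap, lower its two lugs into the notches of the battery well in the monitor's deck, push it down against the spring and twist it clockwise to the halfway dots, half of its turn and short of the lock click, and hold it there for three seconds: finish still gripping the cap at the halfway dots, with the display still up. The cap must never click into its lock, and the other things on the bench stay where they are.

Things in the scene. Friction and masses are not known exactly. Their poses are not given: they have to be found in the camera images.
- monitor: White clamshell monitor, 170 mm deep (x), 260 wide (y), fixed in a black nest plate 210 x 300 mm. Origin: on the bench under its middle; x from its front to the hinge at its back, y to its left, z up. Deck 72 mm above the bench. The closed display lid covers the battery well in the deck.
- well (a point): Centre of the round battery well, on top of its grey bezel (83 mm across, 74 mm above the bench), with the monitor's axes; 110 mm in front of the hinge axis, 55 mm right (-y) of the monitor's middle. Bore 45.5 mm across. A rim 5 mm thick with two notches; the lugs go down through them and turn under the rim, clockwise from above; the way back is blocked at the notches.
- notch (a point): On the bezel's edge at the well's +y, 37 mm from the centre, marked by a single bar: one of the two notches through the rim, at +y and -y, where the lugs enter (turn 0). Each is about 15 mm wide and reaches 30 mm from the well's centre.
- half_dot (a point): The raised halfway dot on the bezel between the well's +x and +y, 37 mm from the centre (its twin lies across the well): half turn, 45 degrees clockwise from the notches. The cap's wing must point at the two dots.
- lock_mark (a point): The double bar on the bezel at the well's +x, 37 mm from the centre (its twin at -x): the lock, 90 degrees clockwise from the notches. There the lugs spring 2.5 mm up into pockets (the click, to be avoided); the last 14 degrees count as locked.
- contact (a joint): Sprung contact plate in the well, m pressed down (0 to 0.0085): 2 N at 0 and 1 N more per mm. A cap laid in the notches rests on it with its underside 9 mm below the bezel top; 13 mm (6 N) brings the lugs just under the rim, and at 15 mm (8 N) the cap's flange meets the bezel.
- cap: Battery cap, grey, about 90 g: the one with a wing. Origin: centre of its underside; z up, x along the wing (alike after half a turn). Plug 42 mm across, tapered foot; two lugs at +x and -x, 9 mm wide, out to 27 mm from the axis, 4 to 8 mm up; flange 66 mm across, 15 to 19 mm up; wing 46 long (x), 11 thick (y), 19 to 40 mm up. Stands on the bench.
- display (a joint): Angle of the monitor's display lid, rad: 0 closed flat over the deck, growing as its front edge rises, to 2.2; 1.745 is 100 degrees. The stiff hinge keeps any angle; raising takes about 6 N at the bar. It starts closed or up to 0.35 open.
- display_bar (a point): Middle of the round bar (12 mm thick, 96 long, along this point's y) on the display lid's front edge, standing 38 mm off the edge on two posts, with a 32 mm free gap between bar and edge. Turns with the lid, 203 mm from the hinge axis; free to turn between the fingers.
- display_hinge (a point): Middle of the display's hinge axis, at the back of the monitor, 84 mm above the bench. The axis runs along this point's y; x points to the back, z up. With the lid closed the bar is at (-203, 0, 3) mm in this frame.
- shipping_plug: Bystander: a grey shipping plug with flange and plug of the cap's size but a round mushroom knob on top and no lugs, 38 mm tall. Origin under its centre.
- gland_ring: Bystander: a grey open ring, 66 mm across, 24 mm tall. Origin under its centre.
- handset: Bystander: an open grey handset with a circuit board on it, 238 mm long along x, 60 mm wide, 30 mm tall. Origin under its middle.
- driver: Bystander: a screwdriver lying on the right, along its own x. Origin under its middle.
- screw_cup: Bystander: a small steel bowl, 76 mm across, 30 mm tall. Origin under its centre.
- cell: Bystander: a battery cell standing upright, 34 mm across, 58 mm tall. Origin under its centre.
- bin: Bystander: a purple open-fronted bin 150 x 105 x 75 mm with circuit boards in it. Origin under its centre.
Mind the look-alikes: they are no part of the job. Leave any blue or pink look-alike of the cap alone.

How it is judged (in metres and radians):
On the way, in this order (a step that is already met when the one before it is completed fails the run):
1. the display is raised to 100 degrees, within 8 (value of joint display between 1.605 and 1.885 rad), for 0.3 s.
2. the cap is pushed down into the well with its lugs in the notches, below the ledge (z of cap in the frame of well below -0.0115 m and horizontal distance between cap and well below 0.004 m and angle between the x axis of cap and the x axis of well, either way round above 1.3 rad), for 0.1 s.
3. the cap is twisted clockwise to half turn (45 degrees, within 10) and held there by the fingers for 2 s (angle between the x axis of cap and the x axis of well, either way round between 0.61 and 0.96 rad and horizontal distance between cap and well below 0.004 m and z of cap in the frame of well below -0.0115 m and contact force between the fingers and cap above 2 N and angle between cap's own z axis and vertical below 0.1 rad), for 2 s.
At the end, for the whole second after the job is handed in: The cap sits level in the well, its lugs under the ledge (underside at least 11.5 mm below the bezel, within 4 mm of the well's centre), turned 45 degrees clockwise from the notches within 10 degrees, and the fingers still hold it (over 2 N); the display stands 100 degrees open, within 8 (all of step 1 and all of step 3); the arm keeps its last pose, push and grip.
It fails at once if the cap clicked into its lock (angle between the x axis of cap and the x axis of well, either way round below 0.25 rad and horizontal distance between cap and well below 0.006 m and z of cap in the frame of well below -0.008 m).
It fails at once if one of the other things on the bench pushed more than 30 mm away (distance of any of shipping_plug, gland_ring, handset, driver, screw_cup, cell, bin from where it was at the start of the episode above 0.03 m).
It also fails if it takes over 67 s, if anything falls off the work surface, if the arm or the gripper's body presses on something with over 40 N, if the wrist force passes 120 N, or if a joint passes its speed limit or range.

ROBOT

A 6-joint arm with a two-finger parallel gripper is mounted at the origin on the work surface. World frame = base frame: x ahead of the robot, y to its left, z up, the work surface at z = 0. Lengths are in mm, angles in rad, forces in N, time in s.
With the tool pointing down it reaches from about 375 to 925 mm from the base axis. Payload 5.7 kg.
Tool frame: the origin (TCP) lies where the fingers leave the gripper's body, on its centre line; the fingertips stand 73 mm ahead of it and the grasp point (between the pads) lies 54 mm ahead of it; x points along the fingers, z is the direction in which the jaws open and shut, and the axes are right-handed (so a half turn about x gives the same grasp; the last joint's range is limited). The gripper opens to 85 mm and grips with 20 to 120 N. Pads are 22 mm wide; open, the fingers measure 114 mm over their backs; the gripper's body (76 mm by 85 mm) begins 54 mm behind the grasp point. The pads swing forward as they close: fully open they stand 13 mm farther back than shut.
Start: joints at [-1.376, 0.359, 1.51, -0, 1.272, -0.115], TCP at [182.907, -571.417, 303.867] pointing down, gripper open.
Joint ranges: [-2.97, 2.97], [-1.01, 2.36], [0.21, 2.38], [-0.96, 4.11], [0.2, 2.71], [-2.98, 2.98]. Speed limits (rad/s): [2.39, 2.39, 3.14, 3.14, 3.14, 3.14].

INTERFACE

Orientations are given as a unit quaternion [w, x, y, z].
In Python, from rig import bot, cams, job gives the robot as it stands. The module is installed in compiled form; this text tells all that it offers.
- The arm moves only by the shell command python3 -m jog 'ROWS' [FORCE]. ROWS is JSON, a list of rows, each a list of 7 numbers: the shift along the world's x, y, z in units of 0.3 m (1.0 is 0.3 m), then the turn, a rotation vector about the world's x, y, z in units of 180 degrees (1.0 is 180 degrees), then the opening, from 0 (shut) to 1 (fully open). A call has 1 to 20 rows; each row is the pose to reach, as a shift and turn from the pose commanded when the call began, turning the shorter way round; what a row does not reach only later rows make up. A row lasts 1/10 s, in which the tool goes at most 50 mm and 8.59 degrees, less where a joint would pass 70% of its speed; a pose out of reach is approached as far as the arm can. A call with a number of a shift or a turn outside -1 to 1 is refused whole. A call with a gripper value outside its range is refused whole. The fingers move at their own pace and stop on an object; FORCE is the grip in N (left out, the last holds). Time passes only in rows, so rows that repeat a pose let the fingers close. It gives the time, the measured TCP pose, the force and the opening at its end, in the units of the state.
- bot.state(): the state, without advancing time (a new reading comes with each control period).
- cams.capture(name): name is "scene" or "top" or "wrist"; returns (picture, depth): 420x560x3 uint8, red, green, blue; 420x560 float32, mm along the optical axis (not along the pixel's ray), 0 where there is no reading.
- cams.calibration(name): a dict with "K" (3x3 intrinsics, pixels), "extrinsics" (4x4, takes a point from camera to world coordinates); the wrist camera has in their place "T_tool_cam" (4x4, takes a point from camera to tool coordinates, whose origin is the TCP and whose axes are the tool frame's). Camera axes: x right, y down, z forward; pixel columns grow to the right and rows downward; lengths in mm; the calibration is good to about 2 mm. A picture is of the moment at which its call begins: read the wrist's pose just before it. calibration takes no time and is no camera call.
- job.sign_off(): hands the job in, once; it reports no verdict.
The state is a dict: "clock": time; "qpos": joint angles; "dq": joint speeds; "joint_efforts": joint torques, N m; "eef_pos": TCP position; "ee_rot": TCP orientation; "contact_force": force on the tool from outside, world axes, zero at the start; "wrist_torque": the same for the moment, N m; "gripper_width": finger opening in mm.
Only numpy, scipy, OpenCV 4.12 (cv2) and the standard library are available. Lean on these libraries where they do the work, as an engineer would, in place of code of your own. Each camera call takes 0.05 s, during which the arm holds its last target. There are 200 camera calls.

## Working session

There is one attempt and no reset: what is moved stays moved. The work goes in short steps, Python scripts to look and compute and a shell command to move; the robot and the scene stay as the last step left them, time stands still between calls to the robot, and variables do not carry over. Pictures are saved under pics/ and viewed, about 8 in all and at most 12, crops included, and the job is handed in when it is done.

```bash
mkdir -p pics; cat > h.py <<'E'
import numpy as np, cv2
from rig import bot, cams, job
from scipy.spatial.transform import Rotation as R
def cap(n,tag):
    s=bot.state(); im,d=cams.capture(n); c=cams.calibration(n); K=np.array(c['K'])
    if n=='wrist':
        T=np.eye(4); q=s['ee_rot']; T[:3,:3]=R.from_quat([q[1],q[2],q[3],q[0]]).as_matrix(); T[:3,3]=s['eef_pos']
        E=T@np.array(c['T_tool_cam'])
    else: E=np.array(c['extrinsics'])
    cv2.imwrite(f'pics/{tag}.png',im[:,:,::-1]); np.savez(f'pics/{tag}.npz',im=im,d=d,K=K,E=E)
    return im,d,K,E
def load(tag):
    z=np.load(f'pics/{tag}.npz'); return z['im'],z['d'],z['K'],z['E']
def onz(K,E,u,v,z):
    r=E[:3,:3]@np.linalg.inv(K)@[u,v,1]; o=E[:3,3]; return o+r*(z-o[2])/r[2]
def pt(K,E,d,u,v):
    p=np.linalg.inv(K)@[u,v,1]*d[int(v),int(u)]; return E[:3,:3]@p+E[:3,3]
def cloud(K,E,d):
    v,u=np.mgrid[:d.shape[0],:d.shape[1]]; p=np.stack([(u-K[0,2])/K[0,0]*d,(v-K[1,2])/K[1,1]*d,d],-1)
    return p@E[:3,:3].T+E[:3,3]
E
python3 - <<'E'
from h import *
s=bot.state(); print(s)
for n in ('scene','top'):
    im,d,K,E=cap(n,n); print(n,K,E)
E
```

```text
{'clock': 0.0, 'qpos': array([-1.37605089e+00,  3.59483588e-01,  1.51145296e+00,  3.27017720e-05,
        1.27253828e+00, -1.15132382e-01]), 'dq': array([ 1.52416553e-04, -5.68614129e-04, -7.56011231e-04, -8.68682618e-04,
        4.32411791e-05,  6.57910445e-04]), 'joint_efforts': array([-2.26566488e-03, -5.27628422e+01, -2.78623402e+01, -4.79711762e-04,
        1.30483462e-02, -1.13813709e-05]), 'eef_pos': array([ 182.83792189, -570.86701229,  303.05842778]), 'ee_rot': array([ 0.57068669,  0.41731274,  0.57164949, -0.41639362]), 'contact_force': array([0.92662858, 0.26014523, 0.01760588]), 'wrist_torque': array([ 0.01639245, -0.01661361, -0.08970849]), 'gripper_width': 85.20845984252304}
scene [[480.25449332   0.         283.47497568]
 [  0.         480.25449332 211.86309778]
 [  0.           0.           1.        ]] [[ 4.08340269e-01  6.39139330e-01 -6.51735484e-01  1.31432671e+03]
 [ 9.12812401e-01 -2.81496726e-01  2.95859957e-01 -3.86622486e+02]
 [ 5.63432977e-03 -7.15723766e-01 -6.98360755e-01  9.67925893e+02]
 [ 0.00000000e+00  0.00000000e+00  0.00000000e+00  1.00000000e+00]]
top [[545.69699388   0.         285.02725272]
 [  0.         545.69699388 204.56246889]
 [  0.           0.           1.        ]] [[ 9.78843587e-04 -9.96360994e-01  8.52279937e-02  3.25175229e+02]
 [-9.99939361e-01 -4.03679124e-05  1.10123819e-02 -2.55119135e+01]
 [-1.09688673e-02 -8.52336050e-02 -9.96300616e-01  1.63315531e+03]
 [ 0.00000000e+00  0.00000000e+00  0.00000000e+00  1.00000000e+00]]
```

View pics/top.png

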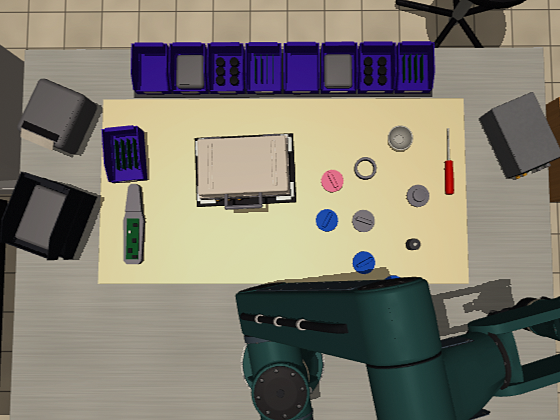

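View pics/scene.png

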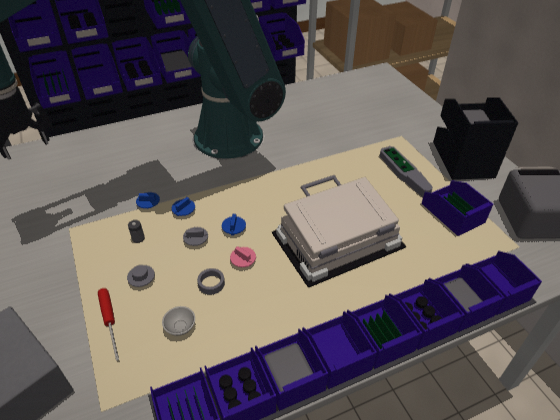

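Top view: monitor at about (246,168), its bar at (245,207). Grey round candidates: (363,220) has a wing, so it is the cap; (418,196) has a mushroom knob (shipping plug); (366,168) is the open ring. The pink one at (332,181) and the blue ones at (327,220) and (364,262) are look-alikes. Next I measure these and make an enlarged crop.

```bash
python3 - <<'E'
from h import *
im,d,K,E=load('top'); P=cloud(K,E,d)
Z=P[...,2]
v,u=np.mgrid[:420,:560]
box=(u>185)&(u<305)&(v>120)&(v<220)
lid=box&(Z>80)&(v<193)&(v>140)&(u>205)&(u<285)
p=P[lid]; A=np.c_[p[:,:2],np.ones(len(p))]; c=np.linalg.lstsq(A,p[:,2],rcond=None)[0]; print('plane',c,'res',np.std(A@c-p[:,2]))
m=(box&(Z>75)).astype(np.uint8); 
q=P[box&(Z>75)&(v<194)][:,:2].astype(np.float32); print('lid rect',cv2.minAreaRect(q))
q=P[box&(Z<25)&(Z>2)&(im.max(2)<60)]; print('plate',cv2.minAreaRect(q[:,:2].astype(np.float32)),np.median(q[:,2]))
bar=(u>220)&(u<270)&(v>200)&(v<214)&(Z>50); q=P[bar]; print('bar',len(q),q.mean(0),q.min(0),q.max(0), np.polyfit(q[:,1],q[:,0],1))
for r in range(194,214): print(r,[int(x) for x in Z[r,225:266:5]],im[r,245])
# cap
cb=(u>345)&(u<382)&(v>202)&(v<238)
w=P[cb&(Z>32)]; print('wing',len(w),w.mean(0),cv2.minAreaRect(w[:,:2].astype(np.float32)))
w=P[cb&(Z>12)]; print('cap',cv2.minEnclosingCircle(w[:,:2].astype(np.float32)))
sc,_,_,_=load('scene')
a=cv2.resize(im[195:245,320:430],None,fx=6,fy=6,interpolation=2); b=cv2.resize(sc[215:275,120:230],None,fx=6,fy=6,interpolation=2)[:290]
cv2.imwrite('pics/crop1.png',np.vstack([a[:290],b])[:,:,::-1])
E
```

```text
plane [-8.50279291e-01 -1.78979508e-01  6.13586433e+02] res 91.96454449287415
lid rect ((489.6287841796875, 107.75934600830078), (338.447265625, 256.2936096191406), 2.0986242294311523)
plate ((569.872802734375, 114.24757385253906), (209.2167510986328, 298.5710144042969), 2.689171552658081) 8.967652263126638
bar 194 [448.24659783 104.70087958 159.47333711] [325.1752286  -25.51191347 112.15972227] [ 465.26892208  158.88325682 1633.15531423] [2.52694661e-01 4.21789245e+02]
194 [115, 108, 70, 77, 77, 76, 66, 114, 71] [100  91  80]
195 [110, 71, 68, 72, 70, 69, 72, 117, 1633] [192 175 155]
196 [117, 64, 56, 51, 47, 42, 48, 117, 19] [62 58 56]
197 [119, 51, 50, 42, 18, 17, 10, 119, 5] [54 50 45]
198 [110, 34, 4, 25, 9, 13, 10, 119, 8] [6 6 7]
199 [115, 31, 8, 32, 16, 5, 13, 118, 8] [32 30 32]
200 [108, 13, 7, 3, 11, 9, 8, 121, 1633] [34 31 32]
201 [123, 10, 11, 8, 4, 10, 7, 114, 6] [33 29 30]
202 [121, 12, 13, 3, 12, 2, 9, 118, 9] [33 30 30]
203 [117, 9, 9, 0, 7, 4, 4, 113, 14] [32 30 30]
204 [121, 10, 7, 5, 11, 115, 121, 120, -1] [15 15 16]
205 [116, 125, 118, 125, 124, 124, 122, 117, -2] [87 82 87]
206 [124, 118, 119, 117, 125, 120, 126, 123, 5] [147 140 142]
207 [123, 117, 116, 122, 124, 119, 127, 112, 0] [85 80 86]
208 [123, 126, 117, 120, 120, 118, 0, -2, -4] [99 97 87]
209 [1, 115, 1, 0, -2, 4, 5, -1, 3] [118 106  77]
210 [5, -3, -1, -2, 1, 7, 0, -3, 3] [116 105  76]
211 [2, 2, 4, 3, -1, -1, 0, 1, 3] [114 101  75]
212 [0, 1633, 5, 0, 7, -2, -3, 0, 0] [99 86 62]
213 [-1, 2, 0, 4, 1, 2, 1, 5, 6] [233 232 181]
wing 73 [ 406.08908743 -215.8459732   213.56272182] ((382.01666259765625, -139.2723388671875), (34.27927017211914, 252.02072143554688), 18.8037166595459)
cap ((386.3988952636719, -156.27252197265625), 144.38389587402344)
```

View pics/crop1.png

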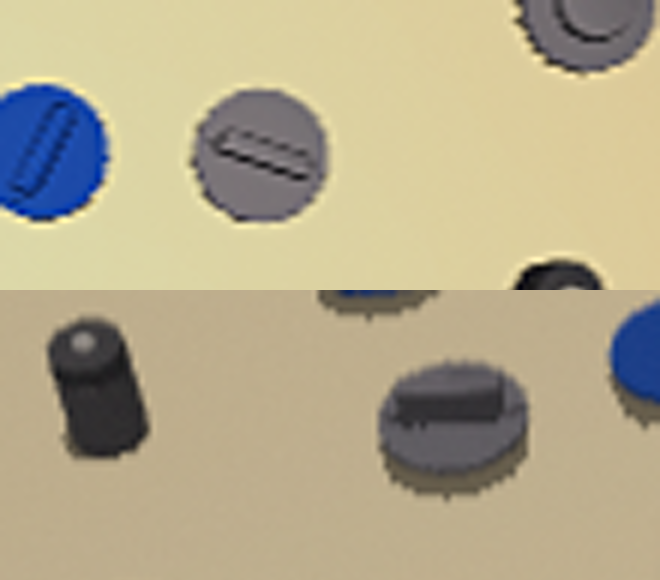

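The crop confirms it: the grey disc at top (363,220) carries a straight wing. I redo the numbers with the empty depth pixels left out.

```bash
python3 - <<'E'
from h import *
im,d,K,E=load('top'); P=cloud(K,E,d); P[d==0]=np.nan
Z=P[...,2]; v,u=np.mgrid[:420,:560]
box=(u>185)&(u<305)&(v>120)&(v<220)
p=P[box&(Z>80)&(v<190)&(v>140)&(u>205)&(u<285)]; A=np.c_[p[:,:2],np.ones(len(p))]; c=np.linalg.lstsq(A,p[:,2],rcond=None)[0]
print('plane',c,np.std(A@c-p[:,2]),'tilt',np.hypot(*c[:2]),'yaw',np.degrees(np.arctan2(-c[1],-c[0])))
q=P[box&(Z>75)&(v<194)]; print('lid',cv2.minAreaRect(q[:,:2].astype(np.float32)))
q=P[box&(Z<25)&(Z>2)&(im.max(2)<60)]; r=cv2.minAreaRect(q[:,:2].astype(np.float32)); print('plate',r,'corners',cv2.boxPoints(r))
q=P[(u>220)&(u<270)&(v>203)&(v<212)&(Z>90)]; print('bar',len(q),np.median(q,0),cv2.minAreaRect(q[:,:2].astype(np.float32)))
cb=(u>345)&(u<382)&(v>202)&(v<238)
hsv=cv2.cvtColor(im,cv2.COLOR_RGB2HSV); m=(cb&(hsv[...,1]<60)&(hsv[...,2]<190)).astype(np.uint8)
cn=max(cv2.findContours(m,0,1)[0],key=cv2.contourArea); (cx,cy),rr=cv2.minEnclosingCircle(cn); M=cv2.moments(cn);print('cap px',cx,cy,rr,M['m10']/M['m00'],M['m01']/M['m00'],onz(K,E,M['m10']/M['m00'],M['m01']/M['m00'],18))
w=P[cb&(Z>29)]; print('wing',len(w),w.mean(0),cv2.minAreaRect(w[:,:2].astype(np.float32)))
# wing top edge from crop: (218,150)-(310,180) lower edge, upper (228,127)-(313,160)
for a in ((222,140),(311,170)): print(onz(K,E,320+a[0]/6,195+a[1]/6,40))
E
```

```text
plane [-1.41984713e-01 -6.55070175e-03  1.90700772e+02] 3.3776417172256625 tilt 0.14213574603029547 yaw 2.641563230355599
lid ((571.6445922851562, 111.04386138916016), (173.4989471435547, 256.12835693359375), 2.4165313243865967)
plate ((569.872802734375, 114.24757385253906), (209.2167510986328, 298.5710144042969), 2.689171552658081) corners [[458.3755   258.4607  ]
 [472.3838   -39.781517]
 [681.3701   -29.965546]
 [667.3618   268.27667 ]]
bar 166 [450.27924155 108.28590289 120.84695073] ((450.7950439453125, 107.00362396240234), (14.267471313476562, 103.52914428710938), 1.790012240409851)
cap px 363.12945556640625 220.34771728515625 11.374454498291016 363.10857908847186 220.44772117962466 [ 416.17981259 -238.74349512   18.        ]
wing 67 [ 416.46390677 -239.24333484   38.61235214] ((416.41015625, -240.37179565429688), (28.719379425048828, 50.61075210571289), 8.58630084991455)
[ 421.11454424 -218.09946684   40.        ]
[ 406.52334902 -261.15325161   40.        ]
```

```bash
cat >> h.py <<'E'
def go(pos,zax,down=(0,0,-1)):
    "shift and turn in jog units to reach TCP pos with jaw axis zax (either sign), fingers along down"
    s=bot.state(); q=s['ee_rot']; R0=R.from_quat([q[1],q[2],q[3],q[0]])
    x=np.array(down,float); x/=np.linalg.norm(x)
    print('pos',s['eef_pos'].round(1),'jaw',R0.as_matrix()[:,2].round(3),'x',R0.as_matrix()[:,0].round(3),'F',s['contact_force'].round(1),'w',s['gripper_width'].round(1),'t',s['clock'],'q',s['qpos'].round(2))
    for sg in (1,-1):
        z=np.array(zax,float)*sg; z-=x*(z@x); z/=np.linalg.norm(z)
        M=np.c_[x,np.cross(z,x),z]; rv=(R.from_matrix(M)*R0.inv()).as_rotvec()
        print('shift',((np.array(pos)-s['eef_pos'])/300).round(4),'turn',(rv/np.pi).round(4))
E
python3 -c "
from h import *
go([450.5,107.5,115+54+60],[.999,.0454,0])"
```

```text
Traceback (most recent call last):
  File "h.py", line 25, in go
    print('pos',s['eef_pos'].round(1),'jaw',R0.as_matrix()[:,2].round(3),'x',R0.as_matrix()[:,0].round(3),'F',s['contact_force'].round(1),'w',s['gripper_width'].round(1),'t',s['clock'],'q',s['qpos'].round(2))
                                                                                                                                              ^^^^^^^^^^^^^^^^^^^^^^^^
AttributeError: 'float' object has no attribute 'round'
```

```bash
sed -i "s/s\['gripper_width'\].round(1)/round(s['gripper_width'],1)/" h.py
python3 -c "
from h import *
go([450.5,107.5,115+54+60],[.999,.0454,0])"
```

```text
pos [ 182.8 -570.9  303.1] jaw [ 0.305 -0.952 -0.002] x [-0.     0.002 -1.   ] F [ 0.6  0.4 -0.4] w 85.5 t 0.1 q [-1.38  0.36  1.51  0.    1.27 -0.12]
shift [ 0.8922  2.2615 -0.2471] turn [-4.000e-04 -4.000e-04  4.158e-01]
shift [ 0.8922  2.2615 -0.2471] turn [-5.000e-04  4.000e-04 -5.842e-01]
```

```bash
python3 -m jog '[[0.9,0.9,0,0,0,0.2,1],[0.9,0.9,0,0,0,0.2,1],[0.9,0.9,0,0,0,0.2,1],[0.9,0.9,0,0,0,0.2,1],[0.9,0.9,0,0,0,0.2,1],[0.9,0.9,0,0,0,0.2,1],[0.9,0.9,0,0,0,0.2,1],[0.9,0.9,0,0,0,0.2,1],[0.9,0.9,0,0,0,0.2,1]]'
python3 -m jog '[[0,0.95,0,0,0,0.2158,1],[0,0.95,0,0,0,0.2158,1],[0,0.95,0,0,0,0.2158,1],[0,0.95,0,0,0,0.2158,1],[0,0.95,0,0,0,0.2158,1],[0,0.95,0,0,0,0.2158,1],[0,0.95,0,0,0,0.2158,1]]'
python3 -c "
from h import *
go([450.5,107.5,115+54+60],[.999,.0454,0])"
```

```text
clock: 1.0
eef_pos: [455.1, -298.2, 303.6]
ee_rot: [0.672, 0.219, 0.673, -0.218]
contact_force: [-0.3, -0.5, 0.4]
gripper_width: 85.4
clock: 1.7
eef_pos: [451.8, -13.4, 303.6]
ee_rot: [0.706, -0.017, 0.707, 0.018]
contact_force: [0.7, -1.3, -0.4]
gripper_width: 85.7
pos [451.8 -13.4 303.6] jaw [ 0.999  0.049 -0.001] x [-0.001  0.001 -1.   ] F [ 0.7 -1.3 -0.4] w 85.7 t 1.7 q [-0.18  0.14  1.81  0.    1.19 -0.23]
shift [-0.0043  0.403  -0.2488] turn [-0.0004 -0.0004 -0.0012]
shift [-0.0043  0.403  -0.2488] turn [ 6.000e-04 -7.000e-04  9.988e-01]
```

```bash
python3 -m jog '[[0,0.2,-0.1,0,0,0,0.35],[-0.004,0.403,-0.2,0,0,0,0.35],[-0.004,0.403,-0.2,0,0,0,0.35],[-0.004,0.403,-0.2,0,0,0,0.35],[-0.004,0.403,-0.2,0,0,0,0.35],[-0.004,0.403,-0.2,0,0,0,0.35]]' 60
python3 - <<'E'
from h import *
im,d,K,E=cap('wrist','w1'); P=cloud(K,E,d); P[d==0]=np.nan
Z=P[...,2]
m=(Z>100)&(Z<132)&(abs(P[...,0]-450)<22)&(abs(P[...,1]-107)<60)
q=P[m]; print(len(q)); 
if len(q)>30: print(np.median(q,0),q.min(0),q.max(0),cv2.minAreaRect(q[:,:2].astype(np.float32)))
go([450.5,107.5,169],[.999,.0454,0])
E
```

```text
clock: 2.3
eef_pos: [452.4, 103.1, 244.3]
ee_rot: [0.707, -0.016, 0.707, 0.015]
contact_force: [-0.4, 0.4, 0.6]
gripper_width: 30.1
4073
[451.56491543 120.93433923 120.11845336] [442.4309517   56.17038175 110.05949897] [471.99613999 163.08069059 123.44270892] ((458.7232971191406, 109.9130859375), (29.45585060119629, 106.95045471191406), 1.806039571762085)
pos [452.5 103.  244.4] jaw [0.999 0.044 0.001] x [ 0.001 -0.    -1.   ] F [-0.6  0.6  0.6] w 29.9 t 2.35 q [ 0.08  0.23  1.87 -0.    1.04  0.03]
shift [-0.0065  0.0148 -0.2515] turn [0.0001 0.0004 0.0006]
shift [-0.0065  0.0148 -0.2515] turn [ 6.000e-04 -2.000e-04 -9.994e-01]
```

View pics/w1.png

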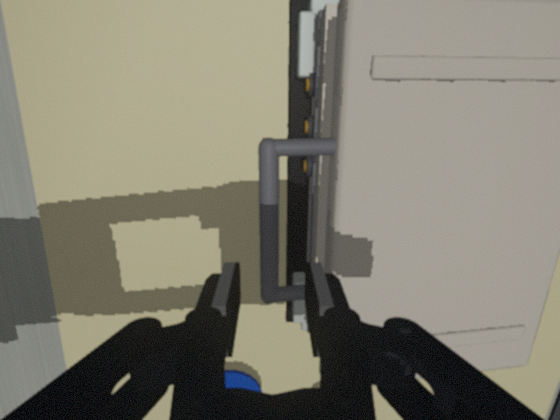

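The wrist view shows the bar at column 268, between the fingers (228 and 315), with its posts at rows 147 and 294. I lower and grip.

```bash
python3 -m jog '[[-0.004,0.02,-0.1,0,0,0,0.35],[-0.004,0.02,-0.2,0,0,0,0.35],[-0.004,0.02,-0.25,0,0,0,0.35],[-0.004,0.02,-0.25,0,0,0,0.35],[-0.004,0.02,-0.25,0,0,0,0.35],[-0.004,0.02,-0.25,0,0,0,0],[-0.004,0.02,-0.25,0,0,0,0],[-0.004,0.02,-0.25,0,0,0,0],[-0.004,0.02,-0.25,0,0,0,0],[-0.004,0.02,-0.25,0,0,0,0]]' 60
python3 - <<'E'
from h import *
s=bot.state();p=s['eef_pos'];print(p,s['contact_force'],s['gripper_width'])
a=np.array([.999,.0454,0]); b=p+[0,0,-54]
# t0 from height, hinge from bar
from scipy.optimize import brentq
t0=brentq(lambda t:84+203*np.sin(t)+3*np.cos(t)-b[2],-.2,.6); H=b-a*(-203*np.cos(t0)+3*np.sin(t0)); print('t0',t0,'hinge',H)
for t in np.arange(t0,1.76,.16).tolist()+[1.745]:
    r=a*(-203*np.cos(t)+3*np.sin(t)); n=H+r; n[2]=84+203*np.sin(t)+3*np.cos(t)
    print(round(t,2),((n-b)/300).round(3).tolist())
E
```

```text
clock: 3.35
eef_pos: [449.9, 110.1, 169.2]
ee_rot: [0.707, -0.017, 0.707, 0.016]
contact_force: [-4.1, -3.8, 2.9]
gripper_width: 9.6
[449.90915645 110.07688302 169.17470612] [-4.05683814 -3.75554293  2.91570272] 9.617801279301567
t0 0.13938588642556382 hinge [650.32294257 119.1847768  115.17470612]
0.14 [-0.0, 0.0, 0.0]
0.3 [0.025, 0.001, 0.105]
0.46 [0.067, 0.003, 0.205]
0.62 [0.123, 0.006, 0.297]
0.78 [0.194, 0.009, 0.379]
0.94 [0.277, 0.013, 0.448]
1.1 [0.37, 0.017, 0.503]
1.26 [0.47, 0.021, 0.543]
1.42 [0.576, 0.026, 0.567]
1.58 [0.684, 0.031, 0.573]
1.74 [0.791, 0.036, 0.561]
1.75 [0.795, 0.036, 0.561]
```

```bash
python3 -m jog '[[0.011,0,0.053,0,0,0,0],[0.025,0.001,0.105,0,0,0,0],[0.044,0.002,0.156,0,0,0,0],[0.067,0.003,0.205,0,0,0,0]]'
```

```text
clock: 3.75
eef_pos: [468.7, 111.0, 229.9]
ee_rot: [0.705, -0.017, 0.709, 0.016]
contact_force: [-2.7, -2.8, -7.8]
gripper_width: 9.7
```

```bash
python3 - <<'E'
from h import *
im,d,K,E=cap('wrist','w2')
E
```

```text
(no output)
```

View pics/w2.png

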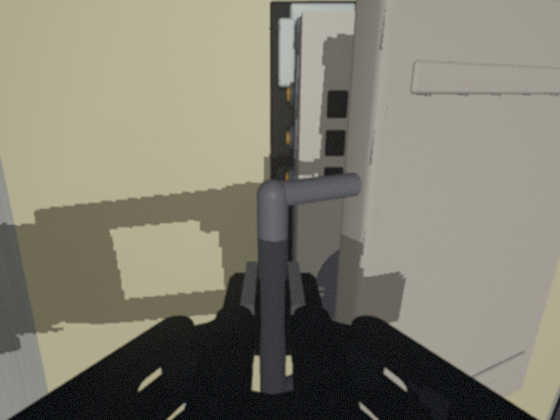

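The bar is held, and the lid follows with about 8 N. I continue along the arc.

```bash
python3 -m jog '[[0.027,0.001,0.047,0,0,0,0],[0.056,0.003,0.092,0,0,0,0],[0.09,0.005,0.134,0,0,0,0],[0.127,0.006,0.174,0,0,0,0],[0.167,0.008,0.21,0,0,0,0],[0.21,0.01,0.243,0,0,0,0],[0.256,0.012,0.272,0,0,0,0],[0.303,0.014,0.298,0,0,0,0]]'
```

```text
clock: 4.6
eef_pos: [554.6, 115.0, 321.1]
ee_rot: [0.701, -0.017, 0.712, 0.016]
contact_force: [-15.6, -2.3, 2.4]
gripper_width: 9.7
```

```bash
python3 -m jog '[[0.049,0.002,0.022,0,0,0,0],[0.1,0.004,0.04,0,0,0,0],[0.153,0.006,0.054,0,0,0,0],[0.206,0.009,0.064,0,0,0,0],[0.26,0.012,0.069,0,0,0,0],[0.314,0.014,0.07,0,0,0,0],[0.368,0.017,0.066,0,0,0,0],[0.425,0.019,0.058,0,0,0,0],[0.43,0.019,0.058,0,0,0,0],[0.43,0.019,0.058,0,0,0,0],[0.43,0.019,0.058,0,0,0,0],[0.43,0.019,0.058,0,0,0,0]]'
```

```text
clock: 5.8
eef_pos: [691.8, 121.3, 338.5]
ee_rot: [0.708, -0.016, 0.705, 0.016]
contact_force: [2.9, -1.0, 5.1]
gripper_width: 9.9
```

```bash
python3 - <<'E'
from h import *
s=bot.state();p=s['eef_pos'];H=np.array([650.3,119.2,84]);b=p+[0,0,-54]-H
print(p,s['contact_force'],s['gripper_width'],'angle',np.degrees(np.arctan2(b[2],-b[0]*1.001))-np.degrees(np.arctan2(3,203)),'r',np.hypot(b[0],b[2]))
cap('scene','s2')
E
```

```text
[691.7627397  121.3068945  338.54284389] [ 2.92135447 -0.95425639  5.07560576] 9.862294457620589 angle 100.84614160214974 r 204.78425480819607
```

```bash
python3 -m jog '[[0,0,0,0,0,0,0.4],[0,0,0,0,0,0,0.4],[0,0,0,0,0,0,0.4],[0,0,0.1,0,0,0,0.4],[0,0,0.2,0,0,0,0.4],[0,0,0.3,0,0,0,0.6],[-0.2,-0.2,0.3,0,0,0,0.7],[-0.35,-0.35,0.3,0,0,0,0.7],[-0.5,-0.5,0.3,0,0,0,0.7],[-0.6,-0.6,0.25,0,0,0,0.7],[-0.75,-0.75,0.2,0,0,-0.05,0.7],[-0.85,-0.85,0.1,0,0,-0.1,0.7],[-0.92,-0.95,0,0,0,-0.118,0.7],[-0.92,-1,0,0,0,-0.118,0.7],[-0.92,-1,0,0,0,-0.118,0.7]]'
python3 - <<'E'
from h import *
im,d,K,E=cap('top','t3'); P=cloud(K,E,d); P[d==0]=np.nan
Z=P[...,2]
m=(Z>255)&(abs(P[...,1]-118)<60)&(abs(P[...,0]-690)<45); q=P[m]; print('bar',len(q),np.median(q,0),q.max(0))
q=P[(Z>265)&(Z<300)&(abs(P[...,1]-118)<35)&(abs(P[...,0]-690)<45)]; print(q.mean(0),q[:,0].min(),q[:,0].max())
go([416.3,-239,200],[np.cos(np.radians(-18.7)),np.sin(np.radians(-18.7)),0])
c=cv2.resize(im[120:220,190:310],None,fx=6,fy=6,interpolation=2); cv2.imwrite('pics/crop3.png',c[:,:,::-1])
E
```

```text
clock: 7.35
eef_pos: [411.5, -179.8, 335.4]
ee_rot: [0.697, 0.115, 0.699, -0.115]
contact_force: [0.8, 0.5, -0.0]
gripper_width: 59.6
bar 236 [689.9751502  118.2380322  286.43145309] [700.59026329 171.29824028 297.03446088]
[691.00869278 117.60116902 286.97232325] 684.051624963153 698.2101097486341
pos [ 410.3 -181.3  334.3] jaw [ 0.947 -0.322 -0.005] x [-0.006  0.    -1.   ] F [-2.1 -1.6 -0.8] w 59.5 t 7.4 q [-0.57  0.11  1.77 -0.    1.26 -0.24]
shift [ 0.0201 -0.1922 -0.4476] turn [-0.     -0.0018  0.0003]
shift [ 0.0201 -0.1922 -0.4476] turn [-2.800e-03  1.000e-04 -9.997e-01]
```

View pics/crop3.png

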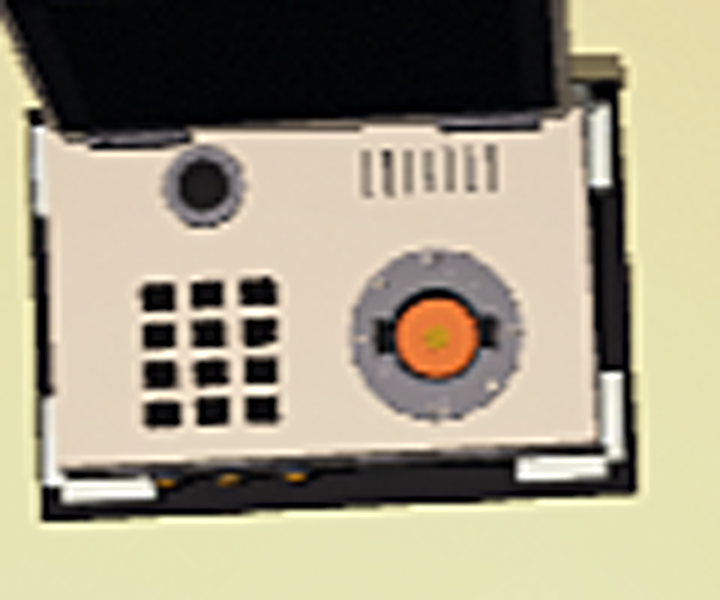

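The crop shows the well open at (437,335) with notches left and right. The bar is at (691,118), z about 282, so the lid stands at about 100 degrees. Now the cap.

```bash
python3 -m jog '[[0.02,-0.1,-0.1,0,0,0,0.6],[0.02,-0.19,-0.25,0,0,0,0.6],[0.02,-0.19,-0.38,0,0,0,0.6],[0.02,-0.19,-0.38,0,0,0,0.6],[0.02,-0.19,-0.38,0,0,0,0.6],[0.02,-0.19,-0.38,0,0,0,0.6]]'
python3 - <<'E'
from h import *
im,d,K,E=cap('wrist','w4'); P=cloud(K,E,d); P[d==0]=np.nan
Z=P[...,2]; near=np.hypot(P[...,0]-416,P[...,1]+239)<45
w=P[near&(Z>32)&(Z<46)]; print('wing',len(w),np.median(w,0),cv2.minAreaRect(w[:,:2].astype(np.float32)))
f=P[near&(Z>13)&(Z<24)]; print('flange',len(f),cv2.minEnclosingCircle(f[:,:2].astype(np.float32)))
s=bot.state(); print(s['eef_pos'])
go([416.3,-239,220],[.947,-.32,0])
E
```

```text
clock: 8.0
eef_pos: [421.6, -235.8, 225.0]
ee_rot: [0.699, 0.114, 0.697, -0.115]
contact_force: [-0.5, -0.4, 0.2]
gripper_width: 51.5
wing 806 [ 416.39301686 -234.92702511   39.49578535] ((415.8585205078125, -237.28411865234375), (45.544979095458984, 11.01645278930664), 70.89705657958984)
flange 3954 ((415.7232666015625, -237.56019592285156), 33.88140106201172)
[ 421.74056209 -235.96905501  225.27116078]
pos [ 421.7 -236.   225.3] jaw [ 0.948 -0.319  0.003] x [ 0.003 -0.002 -1.   ] F [ 0.1 -0.4 -0.3] w 51.3 t 8.05 q [-0.65  0.28  1.85  0.    1.   -0.33]
shift [-0.0181 -0.0101 -0.0176] turn [ 0.0007  0.0009 -0.0004]
shift [-0.0181 -0.0101 -0.0176] turn [-0.0015  0.0011  0.9996]
```

View pics/w4.png

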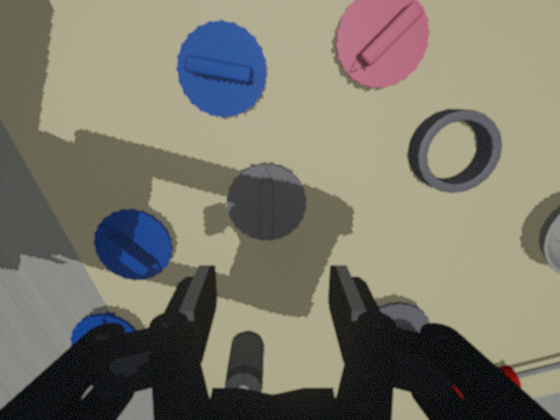

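The wrist view shows the grey wing upright at (265,202), midway between the fingers and clear of the cell at (245,360). I lower so the tips end just above the flange, then grip.

```bash
python3 -m jog '[[-0.019,-0.004,-0.12,0,0,-0.002,0.5],[-0.019,-0.004,-0.25,0,0,-0.002,0.5],[-0.019,-0.004,-0.36,0,0,-0.002,0.5],[-0.019,-0.004,-0.41,0,0,-0.002,0.5],[-0.019,-0.004,-0.435,0,0,-0.002,0.5],[-0.019,-0.004,-0.435,0,0,-0.002,0.5],[-0.019,-0.004,-0.435,0,0,-0.002,0.5],[-0.019,-0.004,-0.435,0,0,-0.002,0],[-0.019,-0.004,-0.435,0,0,-0.002,0],[-0.019,-0.004,-0.435,0,0,-0.002,0],[-0.019,-0.004,-0.435,0,0,-0.002,0],[-0.019,-0.004,-0.435,0,0,-0.002,0],[-0.019,-0.004,-0.435,0,0,-0.002,0],[-0.019,-0.004,-0.435,0,0,-0.002,0]]' 80
```

```text
clock: 9.45
eef_pos: [415.4, -237.4, 93.7]
ee_rot: [0.698, 0.116, 0.697, -0.117]
contact_force: [-0.4, 1.0, 7.9]
gripper_width: 9.1
```

```bash
python3 -m jog '[[0,0,0.1,0,0,0,0],[0,0,0.25,0,0,0,0],[0,0,0.4,0,0,0,0],[0.1,0.1,0.5,0,0,0.03,0],[0.2,0.25,0.5,0,0,0.06,0],[0.3,0.4,0.5,0,0,0.09,0],[0.42,0.55,0.5,0,0,0.12,0],[0.42,0.7,0.5,0,0,0.12,0],[0.42,0.7,0.5,0,0,0.12,0],[0.42,0.7,0.5,0,0,0.12,0],[0.42,0.7,0.5,0,0,0.12,0]]'
python3 - <<'E'
from h import *
def bez(tag,p0):
    im,d,K,E=load(tag); P=cloud(K,E,d); P[d==0]=np.nan
    hsv=cv2.cvtColor(im,cv2.COLOR_RGB2HSV); near=np.hypot(P[...,0]-p0[0],P[...,1]-p0[1])<60
    if tag[0]=='w': near&=(P[...,2]<85)&(P[...,2]>66)
    # white deck vs grey bezel
    m=(near&(hsv[...,2]<170)&(hsv[...,2]>90)&(hsv[...,1]<40)).astype(np.uint8)
    cn=max(cv2.findContours(m,0,1)[0],key=cv2.contourArea); h=cv2.convexHull(cn); e=cv2.fitEllipse(h)
    print(tag,'ellipse',e,'world',onz(K,E,*e[0],74),'area',cv2.contourArea(cn)); q=P[m>0]; print(cv2.minEnclosingCircle(q[:,:2].astype(np.float32)),np.median(q[:,2]))
    o=(near&(hsv[...,0]<18)&(hsv[...,1]>150)&(hsv[...,2]>120)).astype(np.uint8); M=cv2.moments(o,True); 
    if M['m00']: print('orange',M['m00'],M['m10']/M['m00'],M['m01']/M['m00'],onz(K,E,M['m10']/M['m00'],M['m01']/M['m00'],65))
    return im
bez('t3',(543,59))
cap('wrist','w5'); bez('w5',(543,59)); 
go([543,59.3,200],[.999,.0454,0])
E
```

```text
clock: 10.55
eef_pos: [540.3, -27.5, 242.7]
ee_rot: [0.707, -0.016, 0.707, 0.016]
contact_force: [0.7, 0.2, -0.8]
gripper_width: 9.3
t3 ellipse ((262.10589599609375, 175.2608642578125), (27.777568817138672, 28.352018356323242), 10.404027938842773) world [543.3159982   57.87653151  74.        ] area 585.0
((534.2840576171875, 57.40730285644531), 50.60783386230469) 73.81602774740418
orange 131.0 262.412213740458 175.81679389312978 [542.94984812  57.46206865  65.        ]
w5 ellipse ((282.2459411621094, 86.150146484375), (129.60775756835938, 137.1142578125), 5.688919544219971) world [542.63723916  60.35533746  74.        ] area 13702.0
((534.5330200195312, 58.333526611328125), 50.80341339111328) 73.70220556288048
orange 11.0 281.54545454545456 87.63636363636364 [542.44658951  59.58667462  65.        ]
pos [540.3 -28.1 242.7] jaw [ 0.999  0.044 -0.   ] x [-0.    -0.001 -1.   ] F [-0.3  0.5 -1. ] w 9.3 t 10.6 q [-0.18  0.34  1.71 -0.    1.09 -0.22]
shift [ 0.0089  0.2913 -0.1423] turn [ 0.0002 -0.0001  0.0003]
shift [ 0.0089  0.2913 -0.1423] turn [-2.000e-04 -3.000e-04 -9.997e-01]
```

View pics/w5.png

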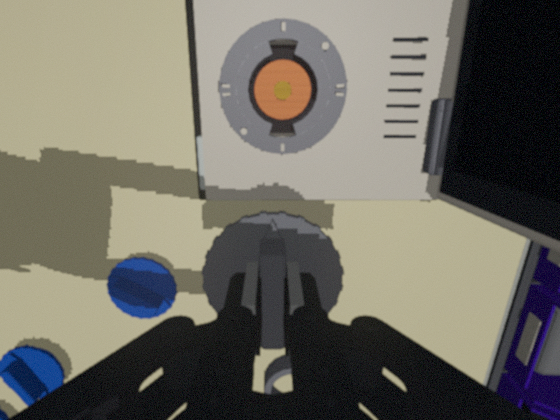

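Bezel centred at (282,86) with bars, dots at (325,46)/(243,131), notches up and down. The cap is held level, wing vertical in the image at column 272. I measure cap against well in this same image.

```bash
python3 - <<'E'
from h import *
im,d,K,E=load('w5'); P=cloud(K,E,d); P[d==0]=np.nan
Z=P[...,2]
v,u=np.mgrid[:420,:560]
m=(Z>155)&(Z<176)&(u>190)&(u<350)&(v>200)&(v<300); q=P[m]; print(len(q),np.median(q[:,2]))
# rim points: convex-hull of flange mask, circle fit in world at flange height
h=cv2.convexHull(max(cv2.findContours(m.astype(np.uint8),0,1)[0],key=cv2.contourArea))[:,0]
h=h[h[:,1]<290]; W=np.array([onz(K,E,a,b,np.median(q[:,2])) for a,b in h])
W=W[W[:,1]>-25-12]
A=np.c_[2*W[:,:2],np.ones(len(W))]; s=np.linalg.lstsq(A,(W[:,:2]**2).sum(1),rcond=None)[0]; print('flange c',s[:2],'r',np.sqrt(s[2]+s[0]**2+s[1]**2),len(W))
w=P[(Z>181)&(Z<196)&(u>255)&(u<290)&(v>225)&(v<345)&(abs(P[...,0]-540)<9)]; 
print('wing',len(w),np.median(w[:,2]),cv2.minAreaRect(w[:,:2].astype(np.float32)))
# bezel circle and mark direction (dots, bars are bright spots)
print('dots',onz(K,E,325,46,74),onz(K,E,243,131,74),'bars',onz(K,E,283,27,74),onz(K,E,282,148,74),onz(K,E,225,89,74),onz(K,E,340,89,74))
E
```

```text
7088 167.6974652063247
flange c [540.34224928 -26.56342342] r 33.462288631182375 24
wing 2539 188.5419065322042 ((540.0789794921875, -26.21661376953125), (13.939589500427246, 44.235836029052734), 1.3381866216659546)
dots [568.08418999  85.23913537  74.        ] [517.77179926  30.69655951  74.        ] bars [541.2074472   94.68497515  74.        ] [544.66814031  20.5194285   74.        ] [505.57104879  56.90539276  74.        ] [580.21418317  60.33678938  74.        ]
```

```bash
python3 -m jog '[[0.008,0.15,0,0,0,0,0],[0.008,0.283,0,0,0,0,0],[0.008,0.283,-0.08,0,0,0,0],[0.008,0.283,-0.16,0,0,0,0],[0.008,0.283,-0.21,0,0,0,0],[0.008,0.283,-0.22,0,0,0,0],[0.008,0.283,-0.22,0,0,0,0],[0.008,0.283,-0.22,0,0,0,0]]'
python3 - <<'E'
from h import *
cap('wrist','w6'); cap('top','t6'); s=bot.state(); print(s['eef_pos'],s['contact_force'])
im=load('w6')[0]
cv2.imwrite('pics/v6.png',cv2.resize(im[60:360,120:440],(800,600))[...,[2,1,0]][:750])
E
```

```text
clock: 11.4
eef_pos: [543.9, 57.1, 177.5]
ee_rot: [0.707, -0.016, 0.706, 0.015]
contact_force: [0.8, 0.7, -1.4]
gripper_width: 8.9
[543.95065174  57.49491639 177.68963116] [ 0.4651661  -0.10763186 -1.07839085]
```

View pics/v6.png

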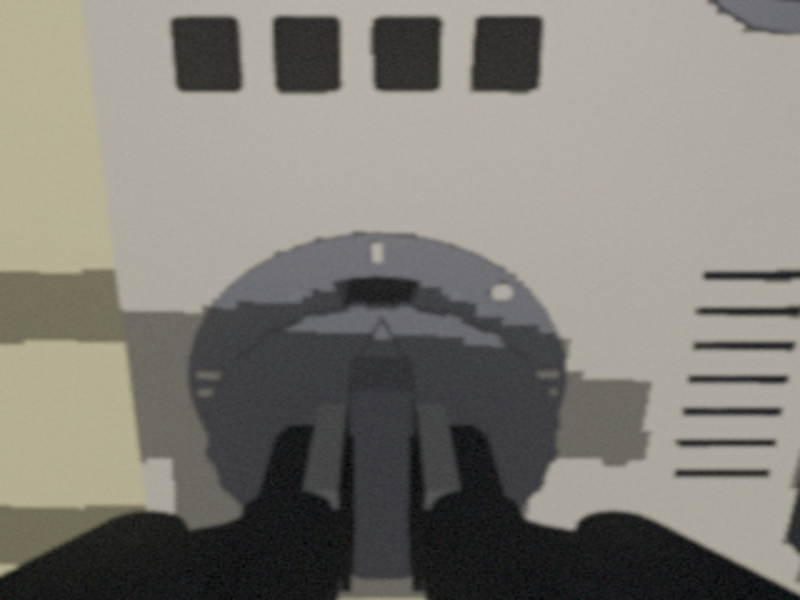

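Cap pointer at column 382 against the notch bar at 377, so the cap is about 1 mm too far to +x. I correct and lower step by step.

```bash
python3 -m jog '[[-0.003,0.001,-0.01,0,0,0,0],[-0.003,0.001,-0.02,0,0,0,0],[-0.003,0.001,-0.03,0,0,0,0],[-0.003,0.001,-0.04,0,0,0,0],[-0.003,0.001,-0.04,0,0,0,0]]'
python3 -m jog '[[0,0,-0.01,0,0,0,0],[0,0,-0.02,0,0,0,0],[0,0,-0.02,0,0,0,0]]'
```

```text
clock: 12.0
eef_pos: [542.0, 58.4, 164.1]
ee_rot: [0.707, -0.016, 0.707, 0.016]
contact_force: [0.5, -0.1, -0.5]
gripper_width: 8.9
clock: 12.3
eef_pos: [542.5, 58.3, 158.5]
ee_rot: [0.707, -0.016, 0.707, 0.016]
contact_force: [0.2, 0.2, 1.4]
gripper_width: 9.2
```

```bash
python3 -m jog '[[0,0,-0.006,0,0,0,0],[0,0,-0.012,0,0,0,0],[0,0,-0.016,0,0,0,0],[0,0,-0.016,0,0,0,0],[0,0,-0.016,0,0,0,0],[0,0,-0.016,0,0,0,0]]'
```

```text
clock: 12.9
eef_pos: [542.5, 58.3, 154.2]
ee_rot: [0.707, -0.016, 0.707, 0.016]
contact_force: [-1.1, -0.5, 5.0]
gripper_width: 9.2
```

```bash
python3 -m jog '[[0,0,-0.003,0,0,0,0],[0,0,-0.003,0,0,0,0],[0,0,-0.003,0,0,0,0]]'
python3 -m jog '[[0,0,-0.001,0,0,-0.015,0],[0,0,-0.001,0,0,-0.03,0],[0,0,-0.001,0,0,-0.045,0],[0,0,-0.001,0,0,-0.06,0],[0,0,-0.001,0,0,-0.06,0]]'
python3 -c "
from h import *
print(bot.state()['wrist_torque'],bot.state()['contact_force'])"
```

```text
clock: 13.2
eef_pos: [542.5, 58.3, 153.4]
ee_rot: [0.707, -0.016, 0.707, 0.016]
contact_force: [-1.2, 0.8, 6.1]
gripper_width: 9.0
clock: 13.7
eef_pos: [543.0, 58.2, 153.3]
ee_rot: [0.706, 0.051, 0.705, -0.051]
contact_force: [-0.1, -0.1, 6.9]
gripper_width: 9.1
[-0.01382674  0.13357249 -0.06212988] [-0.09828474 -0.12676023  6.92183789]
```

```bash
python3 -m jog '[[0,0,0,0,0,-0.02,0],[0,0,0,0,0,-0.04,0],[0,0,0,0,0,-0.06,0],[0,0,0,0,0,-0.08,0],[0,0,0,0,0,-0.1,0],[0,0,0,0,0,-0.12,0],[0,0,0,0,0,-0.14,0],[0,0,0,0,0,-0.16,0],[0,0,0,0,0,-0.18,0],[0,0,0,0,0,-0.19,0],[0,0,0,0,0,-0.19,0],[0,0,0,0,0,-0.19,0]]'
python3 - <<'E'
from h import *
im,d,K,E=cap('wrist','w7')
go([542.5,58.3,153.4],[np.cos(np.radians(-42.4)),np.sin(np.radians(-42.4)),0]); print(bot.state()['wrist_torque'])
cv2.imwrite('pics/v7.png',cv2.resize(im[60:360,120:440],(800,600))[...,[2,1,0]])
cap('top','t7')
E
```

```text
clock: 14.9
eef_pos: [543.2, 58.1, 153.4]
ee_rot: [0.66, 0.256, 0.659, -0.256]
contact_force: [-0.5, -0.2, 5.7]
gripper_width: 9.3
pos [543.2  58.1 153.4] jaw [ 0.738 -0.674  0.002] x [ 0.002 -0.    -1.   ] F [ 0.1 -0.3  5.1] w 8.8 t 14.95 q [-0.02  0.46  1.78 -0.    0.89  0.72]
shift [-0.0024  0.0005  0.0001] turn [0.0001 0.0007 0.    ]
shift [-0.0024  0.0005  0.0001] turn [ 1.e-03 -1.e-04 -1.e+00]
[-0.08698376  0.0701995  -0.00566836]
```

View pics/v7.png

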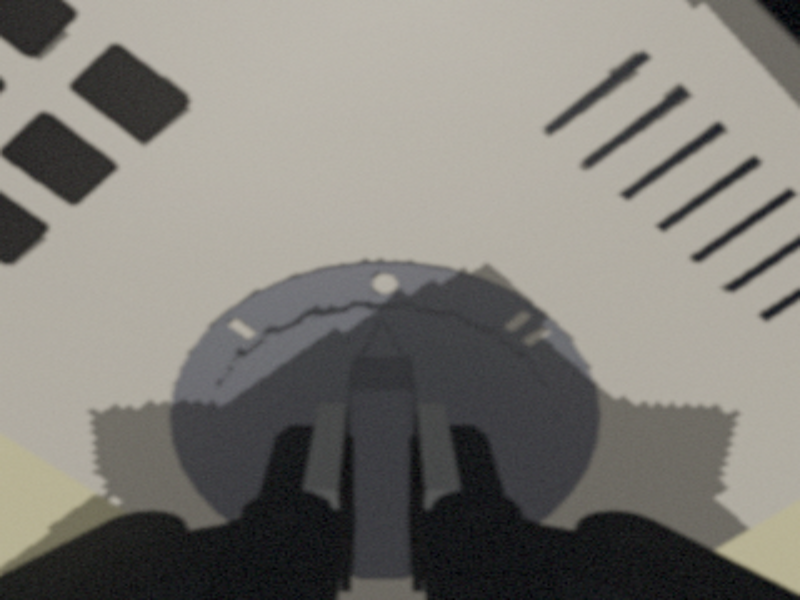

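The wing pointer (381) points at the halfway dot (384), with the single and double bars to either side. I hold for 3.5 s and check the display in the top view.

```bash
R='[0,0,0,0,0,0,0]'; python3 -m jog '[[0,0,0,0,0,0,0],[0,0,0,0,0,0,0],[0,0,0,0,0,0,0],[0,0,0,0,0,0,0],[0,0,0,0,0,0,0],[0,0,0,0,0,0,0],[0,0,0,0,0,0,0],[0,0,0,0,0,0,0],[0,0,0,0,0,0,0],[0,0,0,0,0,0,0],[0,0,0,0,0,0,0],[0,0,0,0,0,0,0],[0,0,0,0,0,0,0],[0,0,0,0,0,0,0],[0,0,0,0,0,0,0],[0,0,0,0,0,0,0],[0,0,0,0,0,0,0],[0,0,0,0,0,0,0],[0,0,0,0,0,0,0],[0,0,0,0,0,0,0]]'
python3 -m jog '[[0,0,0,0,0,0,0],[0,0,0,0,0,0,0],[0,0,0,0,0,0,0],[0,0,0,0,0,0,0],[0,0,0,0,0,0,0],[0,0,0,0,0,0,0],[0,0,0,0,0,0,0],[0,0,0,0,0,0,0],[0,0,0,0,0,0,0],[0,0,0,0,0,0,0],[0,0,0,0,0,0,0],[0,0,0,0,0,0,0],[0,0,0,0,0,0,0],[0,0,0,0,0,0,0],[0,0,0,0,0,0,0]]'
python3 - <<'E'
from h import *
im,d,K,E=cap('top','t8'); P=cloud(K,E,d); P[d==0]=np.nan
Z=P[...,2]; q=P[(Z>265)&(Z<300)&(abs(P[...,1]-118)<35)&(abs(P[...,0]-690)<45)]; b=q.mean(0)
print('bar',b,len(q),'angle',np.degrees(np.arctan2(b[2]-6-84,-(b[0]-650.3)))-.85)
im,d,K,E=cap('wrist','w8'); a=load('w7')[0]; print('wrist image change since turn',np.abs(im.astype(int)-a).mean())
s=bot.state(); print(s['eef_pos'],s['contact_force'],s['gripper_width'],s['clock'])
E
```

```text
clock: 17.0
eef_pos: [543.2, 58.1, 153.4]
ee_rot: [0.66, 0.256, 0.659, -0.256]
contact_force: [-0.3, -0.6, 6.5]
gripper_width: 8.9
clock: 18.5
eef_pos: [543.2, 58.1, 153.4]
ee_rot: [0.66, 0.256, 0.659, -0.256]
contact_force: [0.2, -0.5, 6.2]
gripper_width: 9.1
bar [690.90453443 116.86642394 287.59012173] 134 angle 100.76255049086308
wrist image change since turn 3.219238945578231
[543.20111318  58.1393328  153.34859567] [-0.45170333 -0.18743877  5.56462876] 9.438940332648878 18.6
```

```bash
python3 -c "
from rig import job
print(job.sign_off())"
```

```text
the job is handed in; nothing more can be done
None
```

I raised the display and left it standing. I then pushed the battery cap into its well, turned it 45° clockwise to the halfway dots, and held it there for about 3.5 s. I handed the job in at 18.6 s with the cap still gripped. No verdict was given.

- **Display:** the last top-view measurement put it at about 100.8° open.
- **Cap position:** the wing pointed at the halfway dot to within about 1°. The tool reading put the underside about 14 mm below the bezel. The upward force of 5.5–6.5 N suggests 13–14 mm, so the two differ by about 1 mm. Both are well past the 11.5 mm needed.
- **Lock:** I saw no sign of a click. The turn stopped at 45° and the last readings stayed steady.
- **Grip:** the gripper read about 9 mm on the 11 mm wing, and about 9.7 mm earlier on the 12 mm bar. I took this as a reading offset, because the cap and bar both moved with the fingers.
- **Other measurements:** the well-centre estimates differed by up to 2.5 mm between views. I used the marks on the bezel seen by the wrist camera, and the cap went in without jamming.
- **Not checked:** I did not measure the other objects again at the end. The readings showed no unexpected contact on the way.

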